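Drop a portion of seed from the feeder into the bird dish

ROBOT

A 7-joint arm with a two-finger parallel gripper is mounted at the origin on the work surface. World frame = base frame: x ahead of the robot, y to its left, z up, the work surface at z = 0. Lengths are in m, angles in rad, forces in N, time in s.
With the tool pointing down it reaches from about 0.4 to 0.85 m from the base axis. Payload 10.4 kg.
Tool frame: the origin (TCP) lies at the very end of the fingers, on their centre line; the grasp point (between the pads) lies 19 mm behind it; x points along the fingers, z is the direction in which the jaws open and shut, and the axes are right-handed (so a half turn about x gives the same grasp; the last joint's range is limited). The gripper opens to 85 mm and grips with 20 to 120 N. Pads are 22 mm wide; open, the fingers measure 114 mm over their backs; the gripper's body (76 mm by 85 mm) begins 54 mm behind the grasp point. The pads swing forward as they close: fully open they stand 13 mm farther back than shut.
Start: joints at [1.271, 0.332, -0.065, 1.46, 0.022, 1.35, -0.088], TCP at [0.171, -0.601, 0.231] pointing down, gripper open.
Joint ranges: [-2.6, 2.6], [-0.5, 2.12], [-1.47, 1.34], [0.16, 2.42], [-1.27, 4.41], [0.06, 2.06], [-2.6, 2.6]. Speed limits (rad/s): [2.22, 2.22, 2.79, 2.79, 3.14, 3.14, 3.14].

INTERFACE

Orientations are given as a unit quaternion [x, y, z, w].
In Python, from workcell import telemetry, viewer, manip, spot_in, mark_of gives the robot as it stands. The module is installed in compiled form; this text tells all that it offers.
- The arm moves only by the shell command python3 -m crank 'ROWS' [FORCE]. ROWS is JSON, a list of rows, each a list of 3 entries, a list of its own where there are three numbers: the closure, from 0 (fully open) to 1 (shut), then the shift along the world's x, y, z in cm, then the turn, a rotation vector about the world's x, y, z in rad. A call has 1 to 12 rows; each row shifts and turns the commanded pose from where the row before left it; what a row does not reach is not made up. A row lasts 1/12 s, in which the tool goes at most 41.7 mm and 7.16 degrees, less where a joint would pass 70% of its speed; a pose out of reach is approached as far as the arm can. A call with a gripper value outside its range is refused whole. The fingers move at their own pace and stop on an object; FORCE is the grip in N (left out, the last holds). Time passes only in rows, so rows that do not move let the fingers close. It gives the time, the measured TCP pose, the force and the opening at its end, in the units of the state.
- telemetry.get_obs(): the state, without advancing time (a new reading comes with each control period).
- viewer.camera(name): name is "scene" or "top"; returns a dict with "frame" (384x512x3 uint8, red, green, blue), "intrinsics" (3x3 intrinsics, pixels), "cam_to_world" (4x4, takes a point from camera to world coordinates). Camera axes: x right, y up, looking along -z (the intrinsics and any distortion apply to the point x, -y, -z); pixel columns grow to the right and rows downward; lengths in m; the calibration is good to about 2 mm. A picture is of the moment at which its call begins. There is no depth.
- manip.hand_in(): hands the job in, once; it reports no verdict.
Trained networks look in a picture, given as the dict that the camera call returned (one of the last four; its "shot" number tells which), for a name from the list of things; names that differ only in an ending like _2 or _b are one class to them, and where a whole thing is asked for, a point or a joint stands for the part that bears it (a point fixed in the world has none). Each returns a list of dicts, best first, with "conf" (0 to 1); they miss things now and then, are a little off and sometimes report something else, mostly with a low value. They report only what shows in the picture. A call takes as long as a camera call. They do not tell look-alikes from the thing itself.
- spot_in(thing, picture): "location" ([x, y, z] in m, in the coordinates of the camera as it stood for that picture, good to about 4 mm: the middle of the surface that is visible of it).
- mark_of(thing, picture): "location" ([x, y, z] in m, in the coordinates of the camera as it stood for that picture, good to about 4 mm: a listed point, or the origin of a listed thing).
The state is a dict: "clock": time; "joint_pos": joint angles; "joint_velocities": joint speeds; "tau": joint torques, N m; "position": TCP position; "ee_rot": TCP orientation; "ft_force": force on the tool from outside, world axes, zero at the start; "torque": the same for the moment, N m; "grip_width": opening from 0.0 (shut) to 1.0 (fully open).
Only numpy, scipy, OpenCV 4.12 (cv2) and the standard library are available. Lean on these libraries where they do the work, as an engineer would, in place of code of your own. Each camera call takes 0.05 s, during which the arm holds its last target. There are 200 camera calls.

TASK

Two push-button bird feeders stand on the bench, and only one of them has the bird dish beneath it. With your fingertips gently press that feeder's black button all the way down, keep it down for at least two seconds so that a portion of seed can fall into the dish, then let it spring back up and move away clear. Do not grip, lift or shift the feeder or its dish, and leave the other feeder, the tin, the trowel and the plant tag alone.

Things in the scene. Friction and masses are not known exactly. Their poses are not given: they have to be found in the camera images.
- feeder: the feeder that has the dish beneath it: a free-standing stainless steel canister like a pepper mill (66 mm diameter, lid 69 mm, from 78 to 188 mm above the bench) held upright by a tripod of three 8 mm rods whose rubber feet stand 110 mm from its axis. About 0.8 kg, not fixed. Origin: on its axis at bench level; z up along the axis; one leg points along its x, the others at 120 degrees to it. Black button on top, in the axis
- release_feeder (a joint): how far that feeder's button is pressed: 0 is up, 0.012 m is fully down, on its stop. It is spring-returned: about 1.5 N starts it and about 5 N takes it fully down; it drives a rod through the canister that lowers the valve from the outlet underneath
- button_feeder (a point): centre of the top face of that feeder's button, a flat round black button 26 mm in diameter and 10 mm thick; its top is 212 mm above the bench when up and 200 mm when fully down, 12 mm above the lid. z up; it presses straight down
- spare: the other feeder, alike in every way but with bare tiles beneath it; to be left alone. Same origin and axes
- release_spare (a joint): how far the other feeder's button is pressed, 0 (up) to 0.012 m; to be left at 0
- button_spare (a point): centre of the top face of the other feeder's button, 212 mm above the bench
- dish: round white ceramic bird dish, 140 mm across the rim, 35 mm high, loose on the bench between the feeder's legs, within about 12 mm of under its axis. Origin: centre of its underside
- tin: small round aluminium tin, 52 mm in diameter, 46 mm high, loose on the bench to the robot's right of the feeders. Origin: centre of its underside
- trowel: green plastic hand trowel, about 290 mm long, 76 mm wide, 29 mm high at the handle, lying on the bench to the robot's left of the feeders. Origin: on the bench, near the neck; its x points to the blade's tip
- tag: flat wooden plant tag, 141 mm long, 22 mm wide, 4 mm thick, lying on the bench beyond the feeders. Origin: middle of its underside; its x points to the pointed end
There are look-alikes about, which are no part of the job. Several things look just like the dish: the one meant starts farthest to the robot's right.

How it is judged:
By the outcome, as a careful person would: the job done as asked, in the order asked, and still so for the second after the job is handed in, with the robot touching nothing.
It also fails if it takes over 35 s, if anything falls off the work surface, if the arm or the gripper's body presses on something with over 40 N, if the wrist force passes 120 N, or if a joint passes its speed limit or range.

## Working session

There is one attempt and no reset: what is moved stays moved. The work goes in short steps, Python scripts to look and compute and a shell command to move; the robot and the scene stay as the last step left them, time stands still between calls to the robot, and variables do not carry over. Pictures are saved under pics/ and viewed, about 8 in all and at most 12, crops included, and the job is handed in when it is done.

```bash
mkdir -p pics; cat > h.py <<'E'
import numpy as np, cv2
from workcell import telemetry, viewer, manip, spot_in, mark_of
def w(p,l): 
    M=np.array(p["cam_to_world"]); return (M[:3,:3]@np.array(l)+M[:3,3])
def px(p,X):
    M=np.array(p["cam_to_world"]); c=M[:3,:3].T@(np.array(X)-M[:3,3]); K=np.array(p["intrinsics"])
    q=K@np.array([c[0],-c[1],-c[2]]); return q[:2]/q[2]
E
python3 - <<'E'
from h import *
ims=[]
for n in("scene","top"):
    p=viewer.camera(n); ims.append(p["frame"][:,:,::-1])
    cv2.imwrite(f"pics/{n}0.png",cv2.resize(ims[-1],(800,600),interpolation=cv2.INTER_CUBIC))
    for t in("button_feeder","feeder","dish","tin","trowel","tag"):
        for d in mark_of(t,p): 
            X=w(p,d["location"]); print(n,t,round(d["conf"],2),X.round(3),px(p,X).round(0))
o=telemetry.get_obs();print(o)
E
```

```text
scene button_feeder 0.38 [0.456 0.268 0.213] [282. 135.]
scene feeder 0.7 [0.46  0.265 0.002] [280. 173.]
scene dish 0.86 [ 0.349  0.457 -0.003] [283. 131.]
scene dish 0.77 [ 0.446  0.268 -0.001] [277. 171.]
scene dish 0.66 [ 0.213  0.337 -0.   ] [239. 135.]
scene dish 0.59 [ 0.353  0.634 -0.001] [305. 106.]
scene tin 0.85 [ 0.539 -0.462  0.004] [170. 348.]
scene tin 0.38 [ 0.447 -0.203  0.214] [192. 234.]
scene trowel 0.81 [0.599 0.478 0.001] [338. 153.]
scene tag 0.8 [ 0.783 -0.08  -0.002] [307. 290.]
top button_feeder 0.39 [0.456 0.267 0.211] [206. 188.]
top feeder 0.59 [ 0.454  0.264 -0.001] [213. 200.]
top dish 0.77 [ 0.351  0.635 -0.005] [116. 228.]
top dish 0.73 [0.21  0.337 0.001] [194. 264.]
top dish 0.58 [0.347 0.459 0.001] [162. 228.]
top dish 0.56 [0.448 0.267 0.002] [212. 201.]
top tin 0.7 [ 0.543 -0.464  0.002] [401. 173.]
top trowel 0.95 [ 0.601  0.471 -0.001] [160. 164.]
top tag 0.69 [ 0.782 -0.08  -0.007] [299. 118.]
{'clock': 0.7, 'joint_pos': array([ 1.27140965,  0.33212227, -0.06470806,  1.46011932,  0.02158637,
        1.34987695, -0.0884404 ]), 'joint_velocities': array([ 0.0006333 , -0.00110554,  0.00053621,  0.00016108, -0.00073275,
        0.00064827, -0.00021205]), 'tau': array([ 6.52866984e-04, -6.25110626e+01,  4.98897862e-02, -3.91776824e+01,
        1.65830209e-02,  1.83230761e-03,  2.04919456e-05]), 'position': array([ 0.17082391, -0.60122476,  0.23137688]), 'ee_rot': array([ 0.42619933,  0.56415498, -0.42624929,  0.56426487]), 'ft_force': array([ 1.35267275, -0.13974927, -0.17901073]), 'torque': array([-0.01401705,  0.00439361,  0.01259507]), 'grip_width': 1.0003806019257953}
```

View pics/scene0.png

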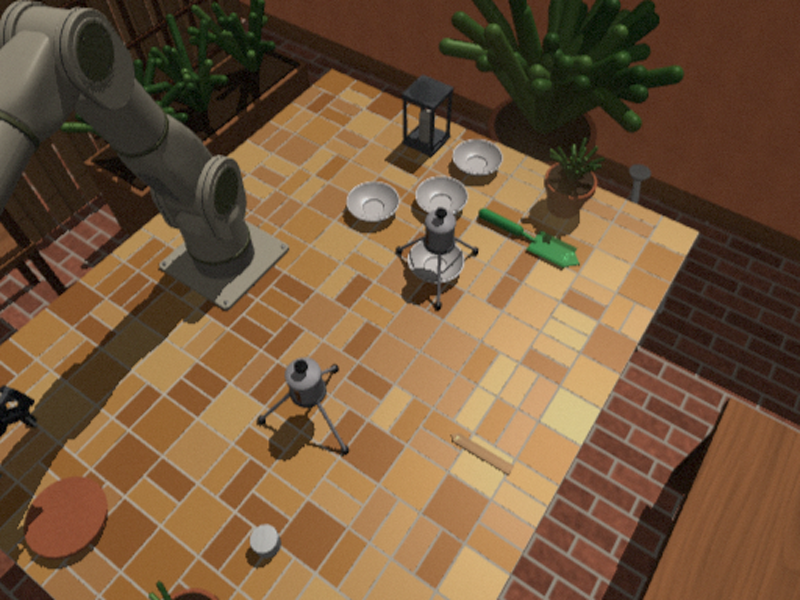

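View pics/top0.png

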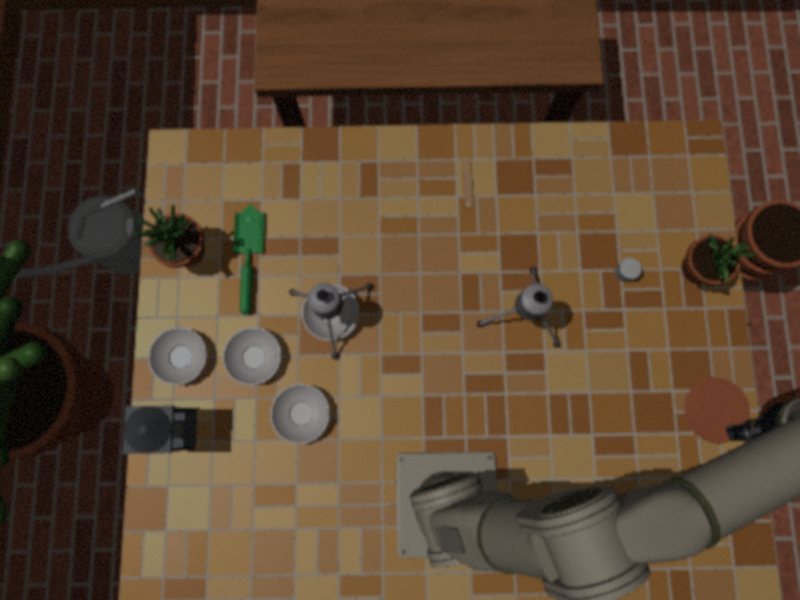

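```bash
python3 - <<'E'
from h import *
p=viewer.camera("scene"); f=p["frame"][:,:,::-1]
a=cv2.resize(f[110:220,220:330],(390,390),interpolation=cv2.INTER_CUBIC)
b=cv2.resize(f[210:320,140:250],(390,390),interpolation=cv2.INTER_CUBIC)
cv2.imwrite("pics/crop1.png",np.hstack([a,b]))
E
python3 -m crank '[[1,[0,0,3.4],[0,0,0]],[1,[0,0,3.4],[0,0,0]],[1,[0,0,3.4],[0,0,0]],[1,[0,0,3.4],[0,0,0]],[1,[0,0,3.4],[0,0,0]],[1,[3,2.5,0],[0,0,0.06]],[1,[3,2.5,0],[0,0,0.06]],[1,[3,2.5,0],[0,0,0.06]],[1,[3,2.5,0],[0,0,0.06]],[1,[3,2.5,0],[0,0,0.06]],[1,[3,2.5,0],[0,0,0.06]],[1,[3,2.5,0],[0,0,0.06]]]' 20; python3 -c "
from h import *
print(telemetry.get_obs()['joint_pos'])"
```

```text
clock: 1.75
position: [0.382, -0.4247, 0.4017]
ee_rot: [0.298, 0.641, -0.299, 0.641]
ft_force: [0.0, -0.8, -0.3]
grip_width: 0.0
[ 0.97661693  0.19658381 -0.26605376  1.28309358  0.05185749  1.66790332
 -0.15067303]
```

View pics/crop1.png

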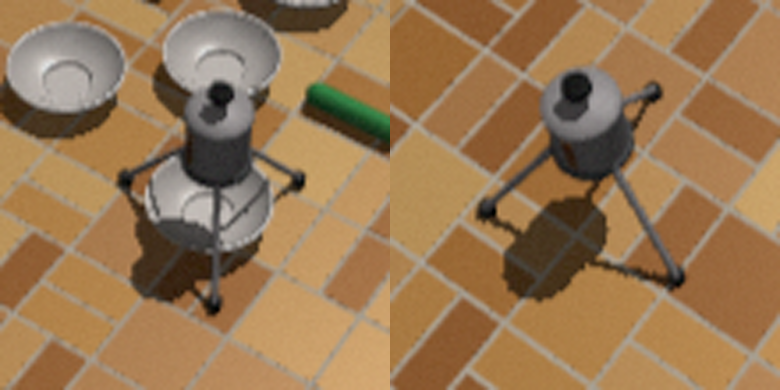

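Scene candidates are the feeder with its button at px (282,135), with a dish between its legs, and the one at px (221,235), standing on bare tiles. The crop confirms that the first is the one meant. Its dish is the farthest right of the four, at y = 0.27.

```bash
python3 -m crank '[[1,[1,3.8,0],[0,0,0.07]],[1,[1,3.8,0],[0,0,0.07]],[1,[1,3.8,0],[0,0,0.07]],[1,[1,3.8,0],[0,0,0.07]],[1,[1,3.8,0],[0,0,0.07]],[1,[1,3.8,0],[0,0,0.07]],[1,[1,3.8,0],[0,0,0.07]],[1,[1,3.8,0],[0,0,0.07]],[1,[1,3.8,0],[0,0,0.07]],[1,[1,3.8,0],[0,0,0.07]],[1,[1,3.8,0],[0,0,0.07]],[1,[1,3.8,0],[0,0,0.07]]]'
python3 -m crank '[[1,[-0.6,3.4,0],[0,0,0.07]],[1,[-0.6,3.4,0],[0,0,0.07]],[1,[-0.6,3.4,0],[0,0,0.07]],[1,[-0.6,3.4,0],[0,0,0.07]],[1,[-0.6,3.4,0],[0,0,0.07]],[1,[-0.6,3.4,-2],[0,0,0.07]],[1,[-0.6,3.2,-2],[0,0,0.07]],[1,[0,0,-3],[0,0,0]],[1,[0,0,-3],[0,0,0]],[1,[0,0,-3],[0,0,0]],[1,[0,0,-1.5],[0,0,0]],[1,[0,0,0],[0,0,0]]]'
python3 - <<'E'
from h import *
print(telemetry.get_obs()['joint_pos'].round(2))
ims=[]
tip=telemetry.get_obs()['position']
for n in("scene","top"):
    p=viewer.camera(n); print(n,"tip px",px(p,tip).round(1),"est button px",px(p,[.456,.267,.212]).round(1))
    for t in("button_feeder","feeder"):
        for d in mark_of(t,p): X=w(p,d["location"]); print(n,t,round(d["conf"],2),X.round(4),px(p,X).round(1))
    u,v=px(p,tip).astype(int); c=p["frame"][v-40:v+50,u-45:u+45,::-1]
    print("crop origin",u-45,v-40); ims.append(cv2.resize(c,(400,400),interpolation=cv2.INTER_CUBIC))
cv2.imwrite("pics/near.png",np.hstack(ims))
E
```

```text
clock: 2.75
position: [0.5008, 0.0317, 0.4017]
ee_rot: [0.011, 0.707, -0.011, 0.707]
ft_force: [1.2, -0.4, -0.5]
grip_width: -0.0
clock: 3.75
position: [0.4575, 0.2646, 0.2531]
ee_rot: [-0.16, 0.69, 0.159, 0.687]
ft_force: [0.1, -0.9, 0.4]
grip_width: -0.002
[ 0.22  0.22 -0.94  1.64  0.18  1.38 -0.29]
scene tip px [282.4 127.4] est button px [281.9 135.1]
scene button_feeder 0.54 [0.4537 0.2686 0.21  ] [281.5 134.9]
scene feeder 0.58 [0.4578 0.2668 0.0012] [279.9 172.4]
scene feeder 0.57 [0.4472 0.2687 0.0015] [277.9 170.8]
crop origin 237 87
top tip px [204.9 185.3] est button px [205.7 188.3]
crop origin 159 145
```

View pics/near.png

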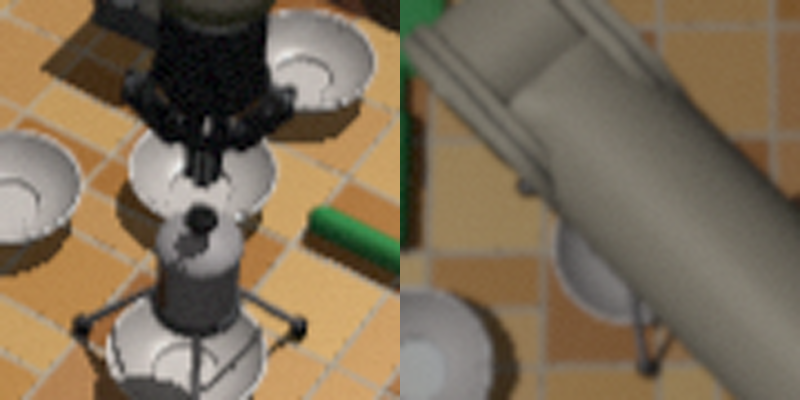

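The fingertips (crop 203,182) are right above the black button (crop 202,216, i.e. px 282.4,135.6), which agrees with the network estimate. I'll make a 3 mm correction and descend.

```bash
python3 -m crank '[[1,[-0.2,0.3,-1],[0,0,0]],[1,[0,0,-1],[0,0,0]],[1,[0,0,-1],[0,0,0]],[1,[0,0,-0.5],[0,0,0]],[1,[0,0,-0.2],[0,0,0]],[1,[0,0,-0.2],[0,0,0]],[1,[0,0,0],[0,0,0]]]'
python3 -m crank '[[1,[0,0,-0.2],[0,0,0]],[1,[0,0,-0.2],[0,0,0]],[1,[0,0,-0.2],[0,0,0]],[1,[0,0,0],[0,0,0]],[1,[0,0,0],[0,0,0]]]'
```

```text
clock: 4.63
position: [0.4568, 0.2687, 0.217]
ee_rot: [-0.16, 0.689, 0.16, 0.689]
ft_force: [0.2, -0.3, -0.1]
grip_width: 0.004
clock: 5.05
position: [0.4569, 0.2689, 0.2115]
ee_rot: [-0.16, 0.689, 0.16, 0.689]
ft_force: [0.4, -0.0, 1.6]
grip_width: 0.0
```

```bash
python3 -m crank '[[1,[0,0,-0.2],[0,0,0]],[1,[0,0,-0.2],[0,0,0]],[1,[0,0,-0.2],[0,0,0]],[1,[0,0,0],[0,0,0]]]'
python3 -m crank '[[1,[0,0,-0.2],[0,0,0]],[1,[0,0,-0.2],[0,0,0]],[1,[0,0,-0.1],[0,0,0]],[1,[0,0,0],[0,0,0]]]'
python3 -m crank '[[1,[0,0,-0.1],[0,0,0]],[1,[0,0,-0.1],[0,0,0]],[1,[0,0,0],[0,0,0]]]'
```

```text
clock: 5.38
position: [0.4569, 0.2688, 0.2051]
ee_rot: [-0.16, 0.689, 0.16, 0.689]
ft_force: [0.6, 0.1, 3.4]
grip_width: 0.001
clock: 5.72
position: [0.4569, 0.2689, 0.2003]
ee_rot: [-0.16, 0.689, 0.16, 0.689]
ft_force: [1.7, 0.7, 5.2]
grip_width: 0.005
clock: 5.97
position: [0.4572, 0.2691, 0.1999]
ee_rot: [-0.16, 0.688, 0.16, 0.689]
ft_force: [-2.6, -4.2, 17.3]
grip_width: 0.003
```

On the stop at 17 N. I'll ease slightly and hold.

```bash
python3 -m crank '[[1,[0,0,0.05],[0,0,0]],[1,[0,0,0],[0,0,0]],[1,[0,0,0],[0,0,0]],[1,[0,0,0],[0,0,0]],[1,[0,0,0],[0,0,0]],[1,[0,0,0],[0,0,0]],[1,[0,0,0],[0,0,0]],[1,[0,0,0],[0,0,0]],[1,[0,0,0],[0,0,0]],[1,[0,0,0],[0,0,0]],[1,[0,0,0],[0,0,0]],[1,[0,0,0],[0,0,0]]]'
python3 - <<'E'
from h import *
p=viewer.camera("scene"); cv2.imwrite("pics/press.png",cv2.resize(p["frame"][90:210,215:345,::-1],(650,600),interpolation=cv2.INTER_CUBIC))
E
python3 -m crank '[[1,[0,0,0],[0,0,0]],[1,[0,0,0],[0,0,0]],[1,[0,0,0],[0,0,0]],[1,[0,0,0],[0,0,0]],[1,[0,0,0],[0,0,0]],[1,[0,0,0],[0,0,0]],[1,[0,0,0],[0,0,0]],[1,[0,0,0],[0,0,0]],[1,[0,0,0],[0,0,0]],[1,[0,0,0],[0,0,0]],[1,[0,0,0],[0,0,0]],[1,[0,0,0],[0,0,0]]]'
python3 -m crank '[[1,[0,0,0],[0,0,0]],[1,[0,0,0],[0,0,0]],[1,[0,0,0],[0,0,0]],[1,[0,0,0],[0,0,0]],[1,[0,0,0],[0,0,0]],[1,[0,0,0],[0,0,0]],[1,[0,0,0],[0,0,0]],[1,[0,0,0],[0,0,0]],[1,[0,0,0],[0,0,0]],[1,[0,0,0],[0,0,0]],[1,[0,0,0],[0,0,0]],[1,[0,0,0],[0,0,0]]]'
```

```text
clock: 6.97
position: [0.4571, 0.269, 0.2]
ee_rot: [-0.16, 0.688, 0.16, 0.689]
ft_force: [-1.3, -2.2, 13.1]
grip_width: -0.001
clock: 8.02
position: [0.4572, 0.269, 0.2]
ee_rot: [-0.16, 0.688, 0.16, 0.689]
ft_force: [-3.1, -2.1, 13.3]
grip_width: -0.001
clock: 9.02
position: [0.4571, 0.269, 0.2]
ee_rot: [-0.16, 0.688, 0.16, 0.689]
ft_force: [-2.6, -2.2, 13.8]
grip_width: -0.001
```

View pics/press.png

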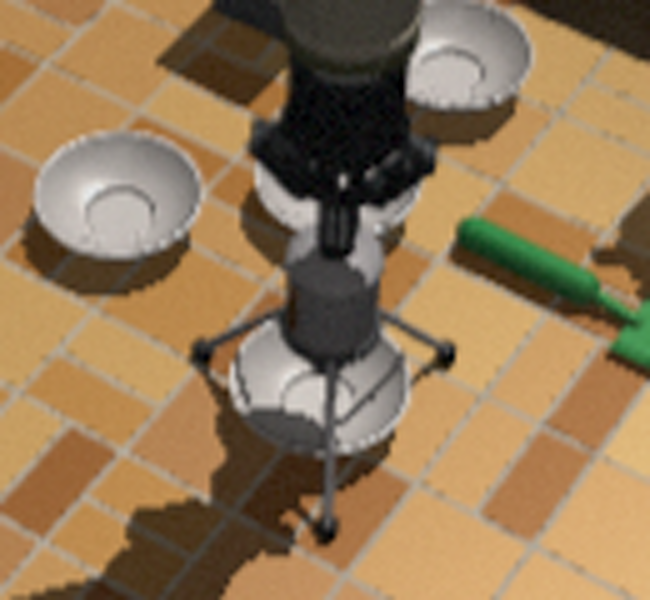

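The fingertips are on the button (crop 338,240), fully down at z = 0.200. All three feet stand (203,352; 445,352; 323,528), and the button has been held for over 3 s. Next I release gently, straight up and then away.

```bash
python3 -m crank '[[1,[0,0,0.2],[0,0,0]],[1,[0,0,0.2],[0,0,0]],[1,[0,0,0.3],[0,0,0]],[1,[0,0,0.3],[0,0,0]],[1,[0,0,0.4],[0,0,0]],[1,[0,0,0.8],[0,0,0]],[1,[0,0,2],[0,0,0]],[1,[0,0,3],[0,0,0]],[1,[0,0,3],[0,0,0]],[1,[0,0,3],[0,0,0]],[1,[0,0,3],[0,0,0]],[1,[0,0,3],[0,0,0]]]'
python3 -m crank '[[1,[0.5,-3,0],[0,0,-0.05]],[1,[0.5,-3,0],[0,0,-0.05]],[1,[0.5,-3,0],[0,0,-0.05]],[1,[0.5,-3,0],[0,0,-0.05]],[1,[0.5,-3,0],[0,0,-0.05]],[1,[0.5,-3,0],[0,0,-0.05]],[1,[0.5,-3,0],[0,0,-0.05]],[1,[0,-2,0],[0,0,0]],[1,[0,0,0],[0,0,0]],[1,[0,0,0],[0,0,0]],[1,[0,0,0],[0,0,0]]]'
python3 - <<'E'
from h import *
for n in("scene","top"):
    p=viewer.camera(n)
    for t in("button_feeder","feeder","dish"):
        for d in mark_of(t,p): X=w(p,d["location"]); print(n,t,round(d["conf"],2),X.round(3))
    if n=="scene": cv2.imwrite("pics/end.png",cv2.resize(p["frame"][90:330,100:420,::-1],(800,600),interpolation=cv2.INTER_CUBIC))
E
```

```text
clock: 10.02
position: [0.4562, 0.2685, 0.3926]
ee_rot: [-0.16, 0.689, 0.16, 0.689]
ft_force: [-0.1, 2.1, 0.3]
grip_width: -0.004
clock: 10.93
position: [0.4915, 0.0398, 0.391]
ee_rot: [-0.038, 0.706, 0.038, 0.706]
ft_force: [0.0, 0.5, 0.2]
grip_width: 0.002
scene button_feeder 0.42 [0.455 0.267 0.211]
scene dish 0.93 [ 0.346  0.456 -0.001]
scene dish 0.84 [ 0.209  0.339 -0.001]
scene dish 0.77 [0.445 0.267 0.004]
scene dish 0.72 [0.351 0.635 0.001]
top feeder 0.71 [ 0.452  0.265 -0.003]
top dish 0.82 [ 0.354  0.635 -0.004]
top dish 0.8 [0.21  0.339 0.001]
top dish 0.72 [ 0.345  0.458 -0.001]
top dish 0.62 [ 0.45   0.269 -0.   ]
```

View pics/end.png

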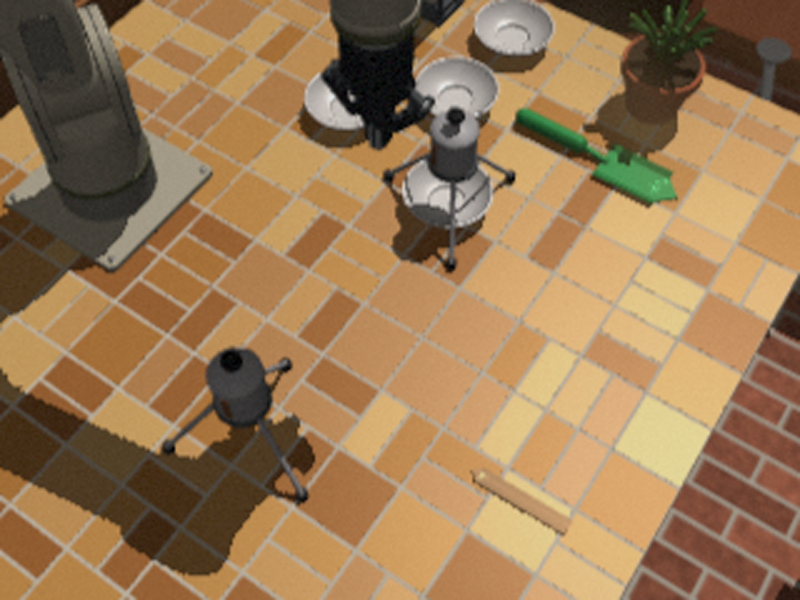

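The button is up again (455,116), the feeder and dish are unmoved, and the arm is clear.

```bash
python3 -c "
from h import *
print(manip.hand_in())"
```

```text
the job is handed in; nothing more can be done
None
```

I pressed the button of the feeder with the dish beneath it all the way down, held it for about 3 s, and released it. I then moved the arm clear and handed the job in at about 11 s of the 35 s allowed.

- **Press:** With closed fingertips, the button sat on its stop at z = 0.200 m. The force was about 17 N at first, then I eased it to about 13 N for the hold. That is more than the 5 N needed, but well under the limits.
- **Button afterwards:** The last network reading put its top at 0.211 m, which is fully up.
- **Feeder and dish:** Both were within a few mm of their starting positions, which is within the networks' accuracy.
- **Everything else:** The last picture showed the other feeder, the trowel and the tag in place. The tin was outside that crop; the arm passed by it at about 0.4 m height.
- **Checks that missed:** The final top picture did not report the button and the final scene picture did not report the feeder, so each was confirmed from one camera only. I could not see whether seed fell into the dish.

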